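# Shut the plate drawer and set the imager's filter slide at its middle notch

## Robot

A 6-joint arm with a two-finger parallel gripper is mounted at the origin on the work surface. World frame = base frame: x ahead of the robot, y to its left, z up, the work surface at z = 0. Lengths are in m, angles in rad, forces in N, time in s.
With the tool pointing down it reaches from about 0.3 to 0.775 m from the base axis. Payload 14.6 kg.
Tool frame: the origin (TCP) lies between the finger pads, 19 mm behind the fingertips; this is the grasp point; z points along the fingers, y is the line along which they close (so a half turn about z gives the same grasp; the last joint's range is limited). The gripper opens to 94 mm and grips with 3 to 60 N. Pads are 16 mm wide; open, the fingers measure 119 mm over their backs; the gripper's body (75 mm by 177 mm) begins 78 mm behind the grasp point.
Start: joints at [1.117, 0.3, 1.521, -0, 1.321, -0.067], TCP at [0.207, 0.509, 0.224] pointing down, gripper open.
Joint ranges: [-3.03, 3.03], [-0.79, 2.21], [0.23, 2.52], [-1.04, 4.18], [0, 3.07], [-2.55, 2.55]. Speed limits (rad/s): [2.22, 2.22, 2.57, 3.14, 3.14, 3.14].

## Interface

Orientations are given as [roll, pitch, yaw] about the fixed x, y, z axes, in that order (R = Rz(yaw) Ry(pitch) Rx(roll)).
In Python, from station import ctrl gives the robot as it stands. The module is installed in compiled form; this text tells all that it offers.
- The arm moves only by the tool servo_tool, never from a script. Its argument "plan" is a list of rows, each a list of 7 numbers: the opening in per cent of the stroke, from 0 (shut) to 100 (fully open), then the shift along the tool's x, y, z in m, then the turn, a rotation vector about the tool's x, y, z in rad. A call has exactly 8 rows; each row shifts and turns the commanded pose from where the row before left it, along the tool's axes as they then stand; what a row does not reach is not made up. A row lasts 1/8 s, in which the tool goes at most 62.5 mm and 10.7 degrees, less where a joint would pass 70% of its speed; a pose out of reach is approached as far as the arm can. A call with a gripper value outside its range is refused whole. The fingers move at their own pace and stop on an object; "force" is the grip in N (left out, the last holds). Time passes only in rows, so rows that do not move let the fingers close, or fill a call up. It gives the time, the measured TCP pose, the force, the opening and the grip force at its end, in the units of the state.
- ctrl.get_obs(): the state, without advancing time (a new reading comes with each control period).
- ctrl.camera(name): name is "scene" or "top"; returns a dict with "pixels" (480x640x3 uint8, red, green, blue), "z_map" (480x640 float32, m along the optical axis (not along the pixel's ray), 0 where there is no reading), "mtx" (3x3 intrinsics, pixels), "pose" (4x4, takes a point from camera to world coordinates). Camera axes: x right, y up, looking along -z (the intrinsics and any distortion apply to the point x, -y, -z); pixel columns grow to the right and rows downward; lengths in m; the calibration is good to about 2 mm. A picture is of the moment at which its call begins.
- ctrl.hand_in(): hands the job in; it is judged then, once.
The state is a dict: "time_s": time; "qpos": joint angles; "joint_vel": joint speeds; "tau": joint torques, N m; "ee_pos": TCP position; "eef_rot": TCP orientation; "force": force on the tool from outside, world axes, zero at the start; "moment": the same for the moment, N m; "grip_width": finger opening in m; "grip_force": force on a finger pad.
Only numpy, scipy, OpenCV 4.12 (cv2) and the standard library are available. Lean on these libraries where they do the work, as an engineer would, in place of code of your own. Each camera call takes 0.05 s, during which the arm holds its last target. There are 200 camera calls.

## Task

The plate imager on the bench stands with its plate drawer open. Push the drawer fully home until it seats, then take the knob of the filter slide on top of the hood between your fingers and slide it in to its middle notch, stopping when you feel it drop in and not running on past. Finish still gripping the knob, with the slide resting in that notch ready for the exposure, and leave the other things on the bench where they stand.

Things in the scene. Friction and masses are not known exactly. Their poses are not given: they have to be found in the camera images.
- imager: White and grey bench instrument, fixed: base 220 deep x 236 wide x 85 mm high; grey hood, top 165 mm, set back 30 mm from the base's front; camera on a column over the hood (axis at x -45, y 0; 28 mm to each side; top 294 mm). Origin at bench level on the middle line, 130 mm behind the base's front; +x away from the front, +y to its left, z up; turned by a small yaw.
- plate_drawer (a joint): Opening of the plate drawer, m: 0 = home against a hard stop, front flush with the base; grows as it comes out towards the imager's -x, at most 0.09; starts 0.045 to 0.08 open. It slides with about 1 N; over the last 4 mm a spring ball detent draws it in.
- drawer_handle (a point): Middle of the drawer's handle: a level steel bar 11 mm thick, 110 mm long, parallel to the imager's y, 55 mm above the bench, its axis 35 mm in front of the drawer's front panel (180 wide x 60 mm high). Moves with the drawer.
- filter_slide (a joint): Filter slide, m: 0 = pulled out (imager's +y), grows as it is pushed in towards the imager's -y, at most 0.08; starts 0 to 0.025. Three notches, at 0, 0.040 (the middle one) and 0.080. A spring ball drops into a notch within about 4 mm of it; leaving a notch takes about 8 N, sliding between them about 1 N. Guide on top of the hood.
- slide_knob (a point): Grip point in the slide's knob, an upright black fluted cylinder 18 mm in diameter, on a flat tongue (20 mm wide, top 180 mm above the bench) sticking out at the imager's left. The knob spans 190 to 230 mm above the bench; the point is on its axis at 212 mm and moves with the slide. At the middle notch it is at the imager's x -45, y +115 mm.
- tube_rack: Green rack of microtubes, 85 x 200 x 51 mm high, long side along its y, loose, to the left of the imager. Origin at the middle of its underside. Leave it.
- vial: Small clear glass vial with an orange cap, 32 mm in diameter, 70 mm high, loose, in front of the imager to the left of the drawer. Origin at the middle of its underside. Leave it.
- media_bottle: Square clear bottle with a white cap, 60 x 60 x 122 mm high, loose, to the right of the imager. Origin at the middle of its underside. Leave it.
- spare_plate: White 96-well plate, 86 x 128 x 14 mm, loose, to the right in front of the imager. Origin at the middle of its underside. Leave it.
- tip_box: Closed grey pipette-tip box with a clear lid, 87 x 124 x 85 mm high, loose, far left. Origin at the middle of its underside. Leave it.
- pipette: Blue and white pipette lying on the bench, 258 mm long, 28 mm thick, loose, front left. Origin on the bench under its middle, x along it. Leave it.

How it is judged:
On the way, in this order (a step that is already met when the one before it is completed fails the run):
1. the plate drawer is pushed home and seated (value of joint plate_drawer below 0.0025 m), for 0.2 s.
2. the filter slide, gripped by its knob, is at its middle notch (value of joint filter_slide between 0.0375 and 0.0425 m and contact force between the fingers and filter_slide above 8 N), for 0.3 s.
At the end, for the whole second after the job is handed in: Through the last second the drawer is home (within 2.5 mm of its stop), the filter slide rests still within 2.5 mm of its middle notch (0.040), and the fingers still grip its knob (contact force over 8 N, TCP within 35 mm of the knob's grip point) (all of step 2 and value of joint plate_drawer below 0.0025 m and velocity of joint filter_slide between -0.01 and 0.01 m/s and distance between the grasp point and slide_knob below 0.035 m); the arm keeps its last pose, push and grip.
It fails at once if the filter slide is run on more than 10 mm past its middle notch (value of joint filter_slide above 0.05 m).
It fails at once if something else on the bench is knocked away (more than 20 mm) (distance of any of tube_rack, vial, media_bottle, spare_plate, tip_box, pipette from where it was at the start of the episode above 0.02 m).
It also fails if it takes over 51 s, if anything falls off the work surface, if the arm or the gripper's body presses on something with over 40 N, if the wrist force passes 120 N, or if a joint passes its speed limit or range.

## Working session

There is one attempt and no reset: what is moved stays moved. The work goes in short steps, Python scripts to look and compute and a tool call to move; the robot and the scene stay as the last step left them, time stands still between calls to the robot, and variables do not carry over. Pictures are saved under pics/ and viewed, at most 10 in all, crops included, and the job is handed in when it is done.

Besides the shell and the picture viewer there is one more tool, called after "Emit:" in YAML: its name, and indented under it one key for each argument. servo_tool: Moves the arm, as the interface text tells. Its arguments: {"type":"object","properties":{"plan":{"type":"array","items":{"type":"array","items":{"type":"number"}}},"force":{"type":"number"}},"required":["plan"]}

```bash
mkdir -p pics; cat > h.py <<'E'
import numpy as np, cv2
from station import ctrl
def shot(name,f):
    c=ctrl.camera(name); cv2.imwrite(f'pics/{f}.png',c['pixels'][:,:,::-1]); np.savez(f'{f}.npz',**c); return c
def pt(f,u,v,z=None):
    c=np.load(f'{f}.npz'); K=c['mtx'];d=float(c['z_map'][int(v),int(u)]) 
    r=np.array([(u-K[0,2])/K[0,0],-(v-K[1,2])/K[1,1],-1]); P=c['pose']
    if z is not None: d=(z-P[2,3])/(P[:3,:3]@r)[2]
    return P[:3,:3]@(r*d)+P[:3,3]
E
python3 -c "
from h import *
for n in('scene','top'):
    c=shot(n,n+'0'); print(c['pose'].round(3),c['mtx'].round(1))
print(ctrl.get_obs())"
```

```text
[[-0.774 -0.485  0.407  1.015]
 [ 0.633 -0.582  0.51   0.639]
 [-0.01   0.653  0.758  1.017]
 [ 0.     0.     0.     1.   ]] [[520.9   0.  323.8]
 [  0.  520.9 242.6]
 [  0.    0.    1. ]]
[[ 0.017  0.985 -0.169  0.373]
 [-1.     0.017 -0.003  0.053]
 [-0.     0.169  0.986  1.231]
 [ 0.     0.     0.     1.   ]] [[435.8   0.  319.7]
 [  0.  435.8 238. ]
 [  0.    0.    1. ]]
{'time_s': 0.1, 'qpos': array([ 1.11741793e+00,  3.00401866e-01,  1.52151963e+00,  4.02847817e-05,
        1.32071559e+00, -6.66117289e-02]), 'joint_vel': array([-0.00045039, -0.0013628 , -0.00123475, -0.00104593, -0.0039196 ,
        0.00112866]), 'tau': array([ 6.16641664e-04, -5.32649338e+01, -3.53279793e+01,  7.09325960e-02,
        2.34852458e-02, -4.61851059e-06]), 'ee_pos': array([0.20736066, 0.50917524, 0.2237503 ]), 'eef_rot': array([-3.14055314e+00, -1.08454602e-04,  2.75481594e+00]), 'force': array([-0.53298402, -0.53673714, -0.62340937]), 'moment': array([0.03329966, 0.023572  , 0.01401282]), 'grip_force': 0.0, 'grip_width': 0.09394477624525667}
```

View pics/scene0.png

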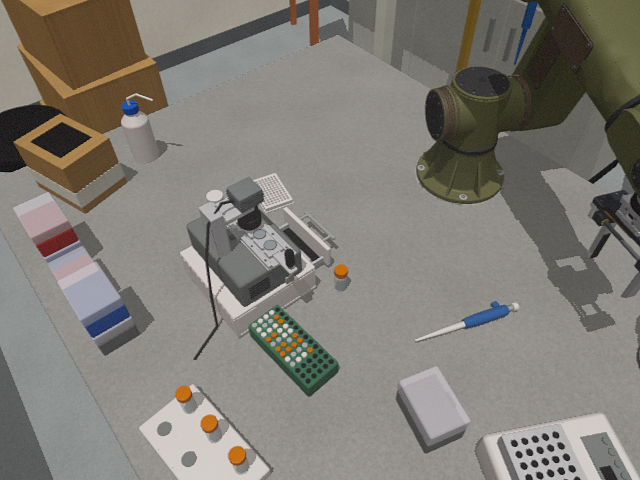

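View pics/top0.png

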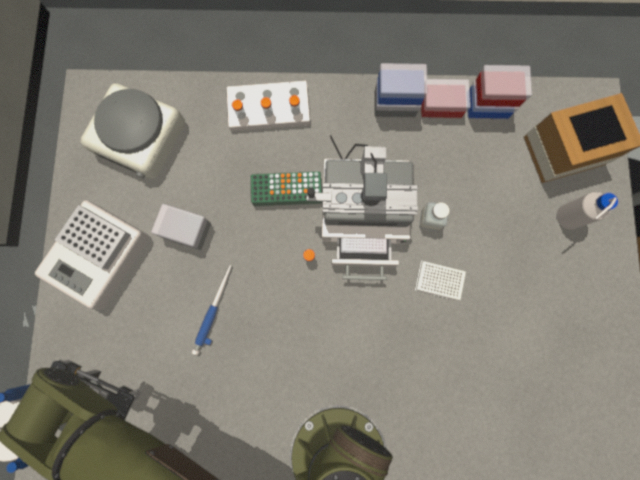

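The scene view shows the imager in the middle, with the knob at about (290,257) and the handle at about (320,228). In the top view the knob is at about (311,193), the handle bar at about (365,281) and the vial cap at (309,256). I'll enlarge both.

```bash
python3 -c "
from h import *
a=cv2.imread('pics/top0.png')[150:300,240:440]; cv2.imwrite('pics/t1.png',cv2.resize(a,None,fx=4,fy=4,interpolation=cv2.INTER_CUBIC))
a=cv2.imread('pics/scene0.png')[170:320,180:380]; cv2.imwrite('pics/s1.png',cv2.resize(a,None,fx=4,fy=4,interpolation=cv2.INTER_CUBIC))"
```

```text
(no output)
```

View pics/t1.png

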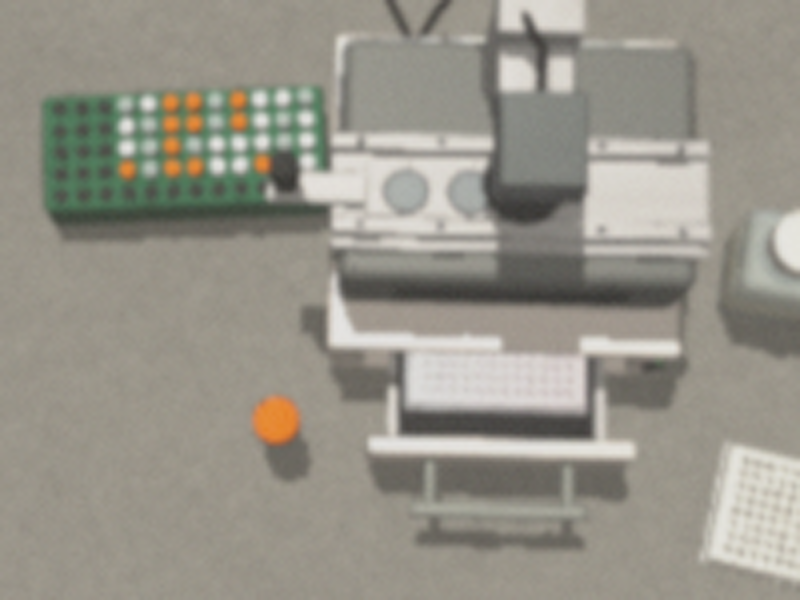

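View pics/s1.png

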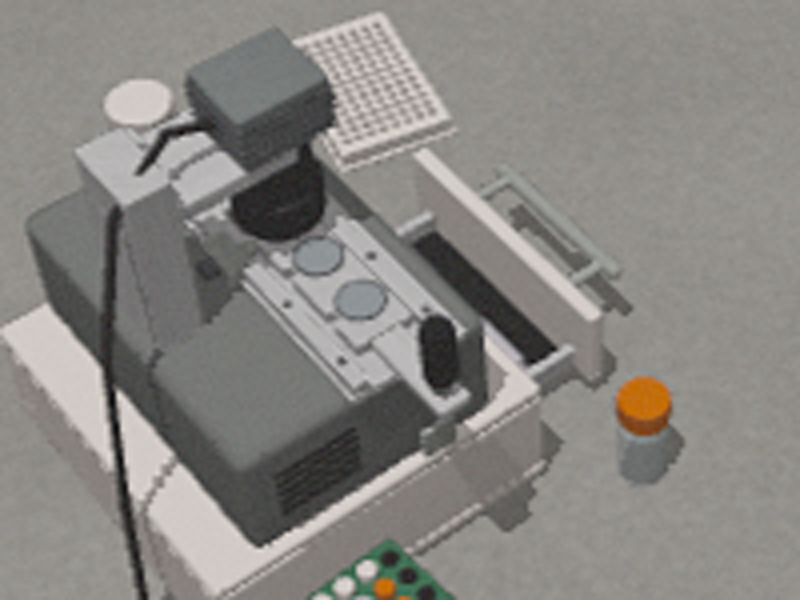

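The crops show, in the top view, the knob top at about (285,158), the handle bar from (413,510) to (583,514), the base front edge from (330,347) to (681,354), and the vial cap at (275,420). In the scene crop the knob top is at about (438,325).

```bash
python3 -c "
from h import *
T=lambda u,v,z:pt('top0',240+u/4,150+v/4,z)
S=lambda u,v,z:pt('scene0',180+u/4,170+v/4,z)
np.set_printoptions(precision=4,suppress=True)
a,b=T(413,510,.055),T(583,514,.055); print('handle',a,b,(a+b)/2,b-a)
a,b=T(330,347,.085),T(681,354,.085); print('front',a,b,(a+b)/2,b-a, np.arctan2((a-b)[1],(a-b)[0])-np.pi/2)
a,b=T(368,442,.06),T(635,452,.06); print('panel',(a+b)/2,b-a)
print('knob top',T(285,160,.23),S(438,324,.23),pt('scene0',180+438/4,170+330/4))
print('knobbot',T(289,190,.19),S(440,378,.19))
print('vial',T(275,420,.07), 'rackcorners',T(44,98,.05),T(323,88,.05),T(325,210,.05))
print('plate',T(727,442,.014),T(705,560,.014))
"
```

```text
handle [ 0.4685 -0.0086  0.055 ] [ 0.4678 -0.1231  0.055 ] [ 0.4682 -0.0658  0.055 ] [-0.0007 -0.1145 -0.    ]
front [0.5738 0.0493 0.085 ] [ 0.5731 -0.1848  0.085 ] [ 0.5735 -0.0678  0.085 ] [-0.0007 -0.2341  0.    ] -0.0028706012722758967
panel [ 0.5117 -0.0677  0.06  ] [-0.0037 -0.1803  0.    ]
knob top [0.6607 0.0783 0.23  ] [0.6577 0.0823 0.23  ] [0.6598 0.085  0.2296]
knobbot [0.6531 0.0765 0.19  ] [0.6601 0.0832 0.19  ]
vial [0.5261 0.0853 0.07  ] rackcorners [0.7547 0.2537 0.05  ] [0.7654 0.0571 0.05  ] [0.6768 0.0542 0.05  ]
plate [ 0.5234 -0.2308  0.014 ] [ 0.4407 -0.2137  0.014 ]
```

Emit:
servo_tool:
  plan:
    - [0,0,0,0,0,0,-0.129]
    - [0,0,0,0,0,0,-0.129]
    - [0,0,0,0,0,0,-0.129]
    - [0,-0.02,-0.055,0,0,0,0]
    - [0,-0.02,-0.055,0,0,0,0]
    - [0,-0.02,-0.055,0,0,0,0]
    - [0,-0.02,-0.055,0,0,0,0]
    - [0,-0.02,-0.055,0,0,0,0]

```text
time_s: 1.1
ee_pos: [0.3077, 0.2326, 0.2242]
eef_rot: [3.142, 0.0, -3.141]
force: [2.0, 0.7, -0.4]
grip_width: 0.0173
grip_force: 0.0
```

Emit:
servo_tool:
  plan:
    - [0,-0.018,-0.05,0,0,0,0]
    - [0,-0.018,-0.05,0,0,0,0]
    - [0,-0.018,-0.05,0,0,0,0]
    - [0,-0.018,-0.05,0,0,0,0]
    - [0,-0.018,-0.05,0,0,0,0]
    - [0,-0.018,-0.049,0,0,0,0]
    - [0,0,0,0.05,0,0,0]
    - [0,0,0,0.04,0,0,0]

```text
time_s: 2.1
ee_pos: [0.4151, -0.0651, 0.1326]
eef_rot: [3.141, -0.001, 3.14]
force: [0.9, 0.2, -0.6]
grip_width: 0.0005
grip_force: 0.0
```

```bash
python3 -c "
from h import *
shot('top','top1');print(ctrl.get_obs()['ee_pos'],ctrl.get_obs()['qpos'])
a=cv2.imread('pics/top1.png')[200:350,265:465]; cv2.imwrite('pics/t2.png',cv2.resize(a,None,fx=4,fy=4,interpolation=cv2.INTER_CUBIC))"
```

```text
[ 0.41304529 -0.0643658   0.12831317] [-2.42262554e-01  1.25445032e-01  1.97647333e+00  1.50587521e-05
  1.04676542e+00 -1.81236002e+00]
```

View pics/t2.png

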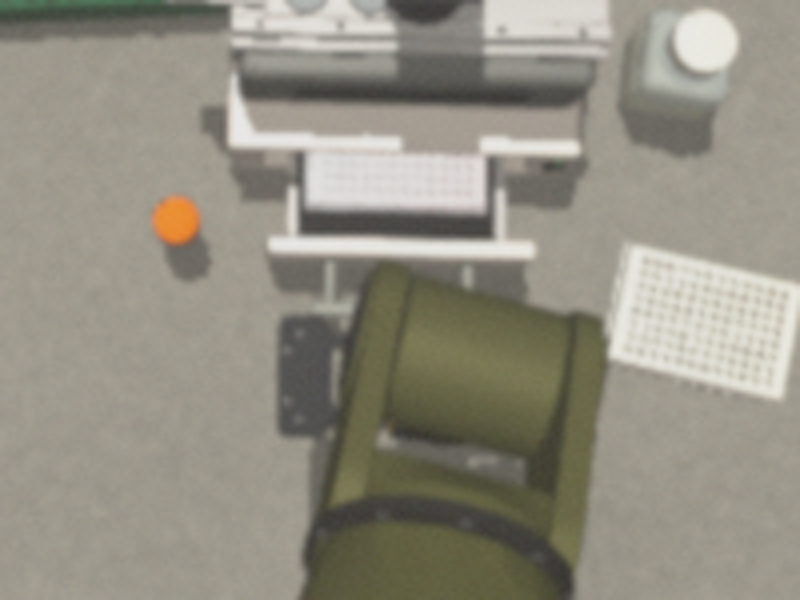

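The arm is in front of the handle, and the drawer is untouched with its panel at about (400,248). I'll go down and push.

Emit:
servo_tool:
  plan:
    - [0,0,0,0.04,0,0,0]
    - [0,0,0,0.033,0,0,0]
    - [0,-0.01,0,0,0,0,0]
    - [0,-0.01,0,0,0,0,0]
    - [0,-0.01,0,0,0,0,0]
    - [0,-0.01,0,0,0,0,0]
    - [0,-0.01,0,0,0,0,0]
    - [0,-0.01,0,0,0,0,0]

```text
time_s: 3.15
ee_pos: [0.4761, -0.0646, 0.0613]
eef_rot: [-3.142, -0.0, -3.141]
force: [-4.5, -0.7, 3.6]
grip_width: 0.0008
grip_force: 2.1
```

Emit:
servo_tool:
  plan:
    - [0,-0.008,0,0,0,0,0]
    - [0,-0.008,0,0,0,0,0]
    - [0,-0.008,0,0,0,0,0]
    - [0,-0.007,0,0,0,0,0]
    - [0,-0.006,0,0,0,0,0]
    - [0,-0.004,0,0,0,0,0]
    - [0,-0.003,0,0,0,0,0]
    - [0,0,0,0,0,0,0]

```text
time_s: 4.15
ee_pos: [0.5199, -0.0644, 0.0613]
eef_rot: [3.141, 0.001, -3.141]
force: [0.7, 1.0, -0.6]
grip_width: 0.0003
grip_force: 0.0
```

Emit:
servo_tool:
  plan:
    - [0,-0.002,0,0,0,0,0]
    - [0,-0.002,0,0,0,0,0]
    - [0,-0.001,0,0,0,0,0]
    - [0,-0.001,0,0,0,0,0]
    - [0,0,0,0,0,0,0]
    - [0,0,0,0,0,0,0]
    - [0,0,0,0,0,0,0]
    - [0,0,0,0,0,0,0]

```text
time_s: 5.15
ee_pos: [0.5232, -0.0645, 0.0611]
eef_rot: [3.141, -0.007, -3.141]
force: [-21.4, -0.6, 15.4]
grip_width: 0.0005
grip_force: 11.0
```

It's at the hard stop with 21 N. Now I'll back off, go up and turn for the knob.

Emit:
servo_tool:
  plan:
    - [0,0.02,0,0,0,0,0]
    - [0,0.04,0,0,0,0,0]
    - [0,0,0,-0.06,0,0,0]
    - [0,0,0,-0.06,0,0,0]
    - [0,0,0,-0.06,0,0,0]
    - [20,0,0,-0.06,0,0,0]
    - [40,0,0,0,0,0,0.175]
    - [40,0,0,0,0,0,0.175]

```text
time_s: 6.15
ee_pos: [0.4657, -0.0646, 0.3019]
eef_rot: [3.141, 0.001, 2.786]
force: [0.6, 0.7, -0.2]
grip_width: 0.0271
grip_force: 0.0
```

Emit:
servo_tool:
  plan:
    - [45,0,0,0,0,0,0.175]
    - [45,0,0,0,0,0,0.175]
    - [45,0,0,0,0,0,0.175]
    - [45,0,0,0,0,0,0.175]
    - [45,0,0,0,0,0,0.175]
    - [45,0,0,0,0,0,0.175]
    - [45,0,0,0,0,0,0.17]
    - [45,0,0,0,0,0,0]

```text
time_s: 7.15
ee_pos: [0.4656, -0.0646, 0.3013]
eef_rot: [3.141, 0.0, 1.573]
force: [0.1, -0.2, -0.1]
grip_width: 0.042
grip_force: 0.0
```

```bash
python3 -c "
from h import *
shot('top','top2');shot('scene','scene2');print(ctrl.get_obs())
a=cv2.imread('pics/top2.png')[150:300,265:465]; b=cv2.imread('pics/scene2.png')[170:320,180:380]
f=lambda a:cv2.resize(a,(400,300),interpolation=cv2.INTER_CUBIC)
cv2.imwrite('pics/c3.png',np.hstack([f(a),f(b)]))"
```

```text
{'time_s': 7.25, 'qpos': array([-2.15760739e-01,  6.74962551e-02,  1.61674900e+00,  3.77211092e-05,
        1.45717820e+00, -2.20844887e-01]), 'joint_vel': array([0.00200455, 0.00027555, 0.00110257, 0.00060034, 0.00088428,
       0.00590042]), 'tau': array([ 2.17502333e-03, -4.07521498e+01, -3.66686583e+01,  7.02704745e-02,
        2.98019091e-02,  2.21930919e-01]), 'ee_pos': array([ 0.46561757, -0.06457208,  0.30130246]), 'eef_rot': array([3.14141936e+00, 4.93733801e-07, 1.57587620e+00]), 'force': array([ 0.84340775,  0.56781935, -0.53609308]), 'moment': array([-0.08693965,  0.10058527,  0.02143416]), 'grip_force': 0.0, 'grip_width': 0.04226510745434486}
```

View pics/c3.png

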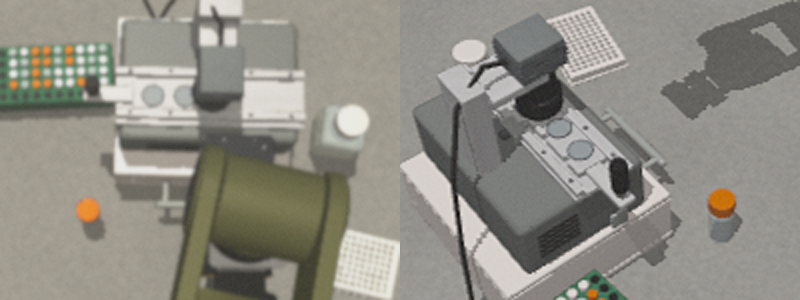

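The drawer front is flush with the base and the knob hasn't moved. I'll go above the knob.

Emit:
servo_tool:
  plan:
    - [45,0.049,0,0,0,0,0]
    - [45,0.049,0,0,0,0,0]
    - [45,0.048,0,0,0,0,0]
    - [45,0,0.05,0,0,0,0]
    - [45,0,0.05,0,0,0,0]
    - [45,0,0.05,0,0,0,0]
    - [45,0,0.043,0,0,0,0]
    - [45,0,0,0.03,0,0,0]

```text
time_s: 8.25
ee_pos: [0.6611, 0.0814, 0.2712]
eef_rot: [3.139, -0.0, 1.575]
force: [0.1, -0.4, -1.2]
grip_width: 0.0426
grip_force: 0.0
```

```bash
python3 -c "
from h import *
shot('scene','scene3');print(ctrl.get_obs()['ee_pos'])
a=cv2.imread('pics/scene3.png')[170:320,200:400]
cv2.imwrite('pics/s3.png',cv2.resize(a,None,fx=4,fy=4,interpolation=cv2.INTER_CUBIC))"
```

```text
[0.65873996 0.08145825 0.26546975]
```

View pics/s3.png

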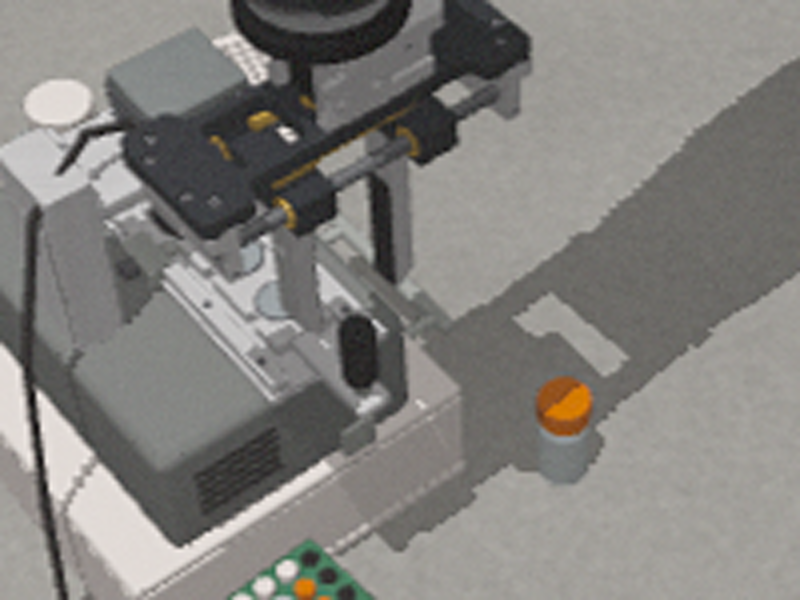

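The fingers straddle the knob: tips at (305,325) and (395,280), knob top at (357,322). I'll go down and close with a light grip first, then firm.

Emit:
servo_tool:
  plan:
    - [45,0,0,0.02,0,0,0]
    - [45,0,0,0.02,0,0,0]
    - [45,0,0,0.012,0,0,0]
    - [45,0,0,0,0,0,0]
    - [10,0,0,0,0,0,0]
    - [0,0,0,0,0,0,0]
    - [0,0,0,0,0,0,0]
    - [0,0,0,0,0,0,0]
  force: 30

```text
time_s: 9.3
ee_pos: [0.6588, 0.0816, 0.2198]
eef_rot: [3.14, -0.0, 1.572]
force: [4.4, 0.5, 1.4]
grip_width: 0.0175
grip_force: 30.0
```

Emit:
servo_tool:
  plan:
    - [0,-0.003,0,0,0,0,0]
    - [0,-0.003,0,0,0,0,0]
    - [0,-0.003,0,0,0,0,0]
    - [0,-0.003,0,0,0,0,0]
    - [0,-0.003,0,0,0,0,0]
    - [0,-0.003,0,0,0,0,0]
    - [0,0,0,0,0,0,0]
    - [0,0,0,0,0,0,0]

```text
time_s: 10.3
ee_pos: [0.6586, 0.063, 0.2196]
eef_rot: [3.141, 0.001, 1.571]
force: [3.6, -0.4, 5.9]
grip_width: 0.0174
grip_force: 30.0
```

Emit:
servo_tool:
  plan:
    - [0,-0.002,0,0,0,0,0]
    - [0,-0.002,0,0,0,0,0]
    - [0,-0.002,0,0,0,0,0]
    - [0,-0.002,0,0,0,0,0]
    - [0,0,0,0,0,0,0]
    - [0,0,0,0,0,0,0]
    - [0,0,0,0,0,0,0]
    - [0,0,0,0,0,0,0]

```text
time_s: 11.3
ee_pos: [0.6586, 0.055, 0.2196]
eef_rot: [3.141, 0.001, 1.571]
force: [4.3, -0.3, 6.2]
grip_width: 0.0173
grip_force: 30.0
```

Emit:
servo_tool:
  plan:
    - [0,-0.001,0,0,0,0,0]
    - [0,0,0,0,0,0,0]
    - [0,-0.001,0,0,0,0,0]
    - [0,0,0,0,0,0,0]
    - [0,0,0,0,0,0,0]
    - [0,0,0,0,0,0,0]
    - [0,0,0,0,0,0,0]
    - [0,0,0,0,0,0,0]

```text
time_s: 12.3
ee_pos: [0.6586, 0.0527, 0.2196]
eef_rot: [3.141, 0.001, 1.571]
force: [3.0, -1.5, 5.2]
grip_width: 0.0172
grip_force: 30.0
```

```bash
python3 -c "
from h import *
shot('scene','scene4');print(ctrl.get_obs())
a=cv2.imread('pics/scene4.png')[170:320,200:400]
cv2.imwrite('pics/s4.png',cv2.resize(a,None,fx=4,fy=4,interpolation=cv2.INTER_CUBIC))"
```

```text
{'time_s': 12.35, 'qpos': array([ 2.48999575e-02,  5.56008338e-01,  1.17111816e+00, -1.03340765e-03,
        1.41404635e+00,  2.46109246e-02]), 'joint_vel': array([ 0.00121593, -0.00143506,  0.00114464, -0.00063329,  0.00022921,
        0.00137276]), 'tau': array([ 1.44196026e+00, -6.45809269e+01, -3.27101076e+01,  5.91547340e-01,
        8.62960406e-01,  1.59815722e-02]), 'ee_pos': array([0.65856415, 0.05275582, 0.21959296]), 'eef_rot': array([3.14114795e+00, 1.01016790e-03, 1.57124624e+00]), 'force': array([ 3.08543246, -2.89737654,  6.03609219]), 'moment': array([-0.39893814, -0.55260269,  0.052788  ]), 'grip_force': 30.001218616962433, 'grip_width': 0.01730753901733486}
```

View pics/s4.png

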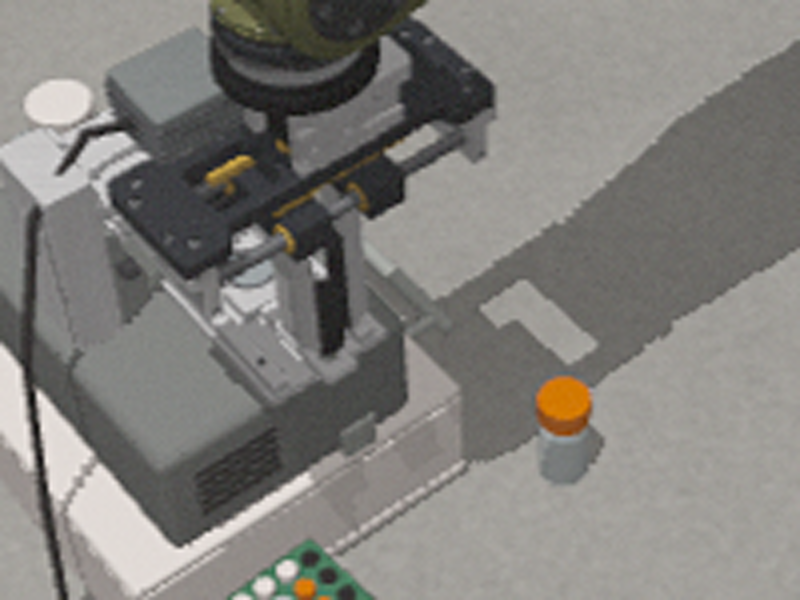

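The knob is held between the fingers and has moved in with them (about (330,330)). The y force is turning negative as the notch draws in, so I'll continue in 1 mm steps.

Emit:
servo_tool:
  plan:
    - [0,-0.001,0,0,0,0,0]
    - [0,0,0,0,0,0,0]
    - [0,0,0,0,0,0,0]
    - [0,0,0,0,0,0,0]
    - [0,0,0,0,0,0,0]
    - [0,0,0,0,0,0,0]
    - [0,0,0,0,0,0,0]
    - [0,0,0,0,0,0,0]

```text
time_s: 13.35
ee_pos: [0.6586, 0.0515, 0.2196]
eef_rot: [3.141, 0.001, 1.571]
force: [3.4, -3.6, 5.1]
grip_width: 0.0175
grip_force: 30.0
```

Emit:
servo_tool:
  plan:
    - [0,-0.001,0,0,0,0,0]
    - [0,0,0,0,0,0,0]
    - [0,0,0,0,0,0,0]
    - [0,0,0,0,0,0,0]
    - [0,0,0,0,0,0,0]
    - [0,0,0,0,0,0,0]
    - [0,0,0,0,0,0,0]
    - [0,0,0,0,0,0,0]

```text
time_s: 14.35
ee_pos: [0.6586, 0.0503, 0.2196]
eef_rot: [3.141, 0.002, 1.571]
force: [3.0, -5.4, 5.4]
grip_width: 0.0175
grip_force: 30.0
```

Emit:
servo_tool:
  plan:
    - [0,-0.001,0,0,0,0,0]
    - [0,0,0,0,0,0,0]
    - [0,0,0,0,0,0,0]
    - [0,0,0,0,0,0,0]
    - [0,0,0,0,0,0,0]
    - [0,0,0,0,0,0,0]
    - [0,0,0,0,0,0,0]
    - [0,0,0,0,0,0,0]

```text
time_s: 15.35
ee_pos: [0.6585, 0.0499, 0.2196]
eef_rot: [3.141, 0.001, 1.571]
force: [3.5, -1.6, 6.5]
grip_width: 0.0174
grip_force: 30.0
```

Emit:
servo_tool:
  plan:
    - [0,-0.0005,0,0,0,0,0]
    - [0,0,0,0,0,0,0]
    - [0,0,0,0,0,0,0]
    - [0,0,0,0,0,0,0]
    - [0,0,0,0,0,0,0]
    - [0,0,0,0,0,0,0]
    - [0,0,0,0,0,0,0]
    - [0,0,0,0,0,0,0]

```text
time_s: 16.35
ee_pos: [0.6585, 0.0498, 0.2196]
eef_rot: [3.141, 0.0, 1.572]
force: [3.0, 2.2, 6.1]
grip_width: 0.0173
grip_force: 30.0
```

Emit:
servo_tool:
  plan:
    - [0,-0.0005,0,0,0,0,0]
    - [0,0,0,0,0,0,0]
    - [0,0,0,0,0,0,0]
    - [0,0,0,0,0,0,0]
    - [0,0,0,0,0,0,0]
    - [0,0,0,0,0,0,0]
    - [0,0,0,0,0,0,0]
    - [0,0,0,0,0,0,0]

```text
time_s: 17.35
ee_pos: [0.6585, 0.0497, 0.2197]
eef_rot: [3.141, -0.0, 1.572]
force: [4.1, 3.5, 6.6]
grip_width: 0.0172
grip_force: 30.0
```

The force reversed within 0.2 mm at y 0.0497, matching the expected 0.048, so the slide is in the notch. Handing in.

```bash
python3 -c "
from h import *
print(ctrl.hand_in())"
```

```text
the job is handed in; nothing more can be done
None
```

I pushed the drawer home to its hard stop, slid the filter slide in until it dropped into its middle notch, and handed the job in with the knob still gripped at 30 N; the hand-in returned no verdict.

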